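# Stamp the three coloured sides of a gift tin

### The job

Stamp the three coloured sides of the square gift tin on the spring stamp: hold the tin upright and press the middle of each side squarely and gently against the stamp's pad until the pad has sunk about half its travel, pausing a moment each time - the green side first, then the blue side opposite, then the yellow (the white hinge side stays unstamped). Only the tin may touch the stamp and its stand, not the hand. Then leave the tin standing upright in the middle of the round yellow cake board, without pushing the other things on the table about.

Things in the scene. Friction and masses are not known exactly. Their poses are not given: they have to be found in the camera images.
- tin: the gift tin (same body as tin_center): origin at the centre of its underside, z up
- tin_center (a point): centre of the gift tin: white, square, rigid, 60 x 60 mm and 70 mm high, 0.15 to 0.3 kg, standing loose; this point is 35 mm above its underside. Three sides have a 50 x 50 mm coloured panel, repeated as a short bar on the flat lid along that edge; the fourth is white, with two small hinges. Axes: green +x, blue -x, yellow +y, white hinge side -y, z up
- stand: the stamp's fixed stand ahead and to the left: white column 65 x 75 mm, 130 mm high, on a grey foot 12 mm thick, 120 mm wide, reaching 50 mm in front of the column. From a 14 mm collar on the column's front face comes a brass sleeve with the stamp on its end. Origin on the table below the column's front face; x points from the pad into the column (the pressing direction), z up
- stamp_axis (a point): fixed point on the stamp's level axis, 90 mm above the table, 60 mm in front of the column; x is the pressing direction. The pad (black, 50 x 50 mm, red flower) is centred on this axis. Its face at rest stands anywhere from 15 mm before this point (tin's side) to 9 mm behind it, as the sleeve was set: not reported, to be felt or seen. The sleeve stays put when pressed
- stamp (a joint): how far the pad is pushed in against its spring, m: 0 at rest, 0.014 at its hard stop. The spring takes about 2 N to start, 5.6 N at 5 mm, 7 N at 7 mm, 12 N at the stop. More than 20 N on the stamp is too rough
- board: round yellow cake board with white lace edge, 120 mm across (132 mm with lace), 6 mm thick, fixed on the table; origin at the centre of its underside
- board_top (a point): centre of the board's upper face, 6 mm above the table
- cupcake_green: cupcake with green icing, 68 mm across, 63 mm high: bystander; origin at its foot
- cupcake_pink: cupcake with pink icing, same size: bystander; origin at its foot
- cup: white paper cup, 72 mm across, 90 mm high: bystander; origin at its foot
- bunny: chocolate rabbit, 54 mm across, 97 mm high: bystander; origin at its foot
- colour_jar: blue jar with white cap, 48 mm across, 60 mm high: bystander; origin at its foot
Not all that is in view belongs to the job. Of the things like the board, leave any that is turquoise; of the rest the smaller one is meant.

How it is judged (in metres and radians):
On the way, in this order (a step that is already met when the one before it is completed fails the run):
1. the green side is pressed square and centred on the stamp (panel middle within 12 mm of the stamp's axis each way, within 8 degrees), head in by more than 5 mm, for 0.3 s (x of stamp_axis in the frame of tin_center above 0.004 m and y of stamp_axis in the frame of tin_center between -0.012 and 0.012 m and z of stamp_axis in the frame of tin_center between -0.012 and 0.012 m and angle between the x axis of tin_center and the x axis of stamp_axis, either way round below 0.15 rad and angle between tin_center's own z axis and vertical below 0.15 rad and contact force between tin and stand above 3 N and value of joint stamp above 0.005 m), for 0.3 s.
2. the blue side is pressed square and centred on the stamp (panel middle within 12 mm of the stamp's axis each way, within 8 degrees), head in by more than 5 mm, for 0.3 s (x of stamp_axis in the frame of tin_center below -0.004 m and y of stamp_axis in the frame of tin_center between -0.012 and 0.012 m and z of stamp_axis in the frame of tin_center between -0.012 and 0.012 m and angle between the x axis of tin_center and the x axis of stamp_axis, either way round below 0.15 rad and angle between tin_center's own z axis and vertical below 0.15 rad and contact force between tin and stand above 3 N and value of joint stamp above 0.005 m), for 0.3 s.
3. the yellow side is pressed square and centred on the stamp (panel middle within 12 mm of the stamp's axis each way, within 8 degrees), head in by more than 5 mm, for 0.3 s (y of stamp_axis in the frame of tin_center above 0.004 m and x of stamp_axis in the frame of tin_center between -0.012 and 0.012 m and z of stamp_axis in the frame of tin_center between -0.012 and 0.012 m and angle between the y axis of tin_center and the x axis of stamp_axis, either way round below 0.15 rad and angle between tin_center's own z axis and vertical below 0.15 rad and contact force between tin and stand above 3 N and value of joint stamp above 0.005 m), for 0.3 s.
At the end, for the whole second after the job is handed in: The tin stands upright (within 6 degrees) and at rest on the cake board, its centre within 25 mm of the board's centre and 36 to 46 mm above the table; the stamp's pad has sprung back (pushed in less than 3 mm) (horizontal distance between tin_center and board_top below 0.025 m and height (world z) of tin_center between 0.036 and 0.046 m and angle between tin_center's own z axis and vertical below 0.1 rad and linear speed of tin below 0.02 m/s and value of joint stamp below 0.003 m); the robot touches nothing.
It fails at once if the white hinge side is pressed onto the stamp (y of stamp_axis in the frame of tin_center below -0.004 m and x of stamp_axis in the frame of tin_center between -0.012 and 0.012 m and z of stamp_axis in the frame of tin_center between -0.012 and 0.012 m and angle between the y axis of tin_center and the x axis of stamp_axis, either way round below 0.15 rad and angle between tin_center's own z axis and vertical below 0.15 rad and contact force between tin and stand above 3 N and value of joint stamp above 0.005 m).
It fails at once if the tin is pushed against the stamp or its stand with more than 20 N (contact force between tin and stand above 20 N).
It fails at once if the hand or arm touches the stamp or its stand (more than 1 N) (contact force between any of the fingers, the arm and stand above 1 N).
It fails at once if a cupcake, the cup, the rabbit or the jar is moved by more than 30 mm (distance of any of cupcake_green, cupcake_pink, cup, bunny, colour_jar from where it was at the start of the episode above 0.03 m).
It also fails if it takes over 72 s, if anything falls off the work surface, if the arm or the gripper's body presses on something with over 40 N, if the wrist force passes 120 N, or if a joint passes its speed limit or range.

### The arm

A 6-joint arm with a two-finger parallel gripper is mounted at the origin on the work surface. World frame = base frame: x ahead of the robot, y to its left, z up, the work surface at z = 0. Lengths are in m, angles in degrees, forces in N, time in s.
With the tool pointing down it reaches from about 0.25 to 0.725 m from the base axis. Payload 9.7 kg.
Tool frame: the origin (TCP) lies at the very end of the fingers, on their centre line; the grasp point (between the pads) lies 19 mm behind it (bot.hold_point_z is the distance from the TCP to the grasp point, in m); z points along the fingers, y is the line along which they close (so a half turn about z gives the same grasp; the last joint's range is limited). The gripper opens to 85 mm and grips with 20 to 120 N. Pads are 22 mm wide; open, the fingers measure 114 mm over their backs; the gripper's body (76 mm by 85 mm) begins 54 mm behind the grasp point. The pads swing forward as they close: fully open they stand 13 mm farther back than shut.
Start: joints at [74.828, 4.979, 10.078, 95.1, 0, 90], TCP at [0.144, 0.531, 0.231] pointing down, gripper open.
Joint ranges: [-179.16, 179.16], [-48.56, 103.87], [-65.8, 70.77], [-126.05, 130.52], [-82.76, 87.17], [-180, 180]. Speed limits (degrees/s): [127.2, 127.2, 147.25, 180, 180, 180].

### API

Orientations are given as [roll, pitch, yaw] about the fixed x, y, z axes, in that order (R = Rz(yaw) Ry(pitch) Rx(roll)).
In Python, from workcell import bot gives the robot as it stands.
- The arm moves only by the tool play_rows, never from a script. Its argument "targets" is a list of rows, each an object with "grip": the closure in counts, from 0 (fully open) to 255 (shut); "linear": the shift along the world's x, y, z in cm, a list of three; "delta_rot": the turn, a rotation vector about the world's x, y, z in rad, a list of three. A call has 1 to 10 rows; each row is the pose to reach, as a shift and turn from the pose commanded when the call began; what a row does not reach only later rows make up. A row lasts 1/10 s, in which the tool goes at most 50 mm and 8.59 degrees, less where a joint would pass 70% of its speed; a pose out of reach is approached as far as the arm can. A call with a gripper value outside its range is refused whole. The fingers move at their own pace and stop on an object; "force" is the grip in N (left out, the last holds). Time passes only in rows, so rows that repeat a pose let the fingers close. It gives the time, the measured TCP pose, the force, the opening and the grip force at its end, in the units of the state.
- bot.get_obs(): the state, without advancing time (a new reading comes with each control period).
- bot.camera(name): name is "scene" or "top" or "wrist"; returns a dict with "color" (480x640x3 uint8, red, green, blue), "range_z" (480x640 float32, m along the optical axis (not along the pixel's ray), 0 where there is no reading), "fov_y" (degrees; the focal length in pixels is half the picture's height over the tangent of half this angle, whatever the lens; pixels are square), "cx", "cy" (the principal point, pixels), "world_to_cam" (4x4, takes a point from world to camera coordinates). Camera axes: x right, y up, looking along -z (the intrinsics and any distortion apply to the point x, -y, -z); pixel columns grow to the right and rows downward; lengths in m; the calibration is good to about 2 mm. The wrist camera is an equidistant fisheye: a pixel r from the principal point sees the ray r / f radians off the axis. A picture is of the moment at which its call begins.
- bot.job_done(): hands the job in; it is judged then, once.
Trained networks look in a picture, given as the dict that the camera call returned (one of the last four; its "shot" number tells which), for a name from the list of things; names that differ only in an ending like _2 or _b are one class to them, and where a whole thing is asked for, a point or a joint stands for the part that bears it (a point fixed in the world has none). Each returns a list of dicts, best first, with "conf" (0 to 1); they miss things now and then, are a little off and sometimes report something else, mostly with a low value. They report only what shows in the picture. A call takes as long as a camera call. They do not tell look-alikes from the thing itself.
- bot.search_frame(picture, target): "box" ([left, top, right, bottom] in pixels, round what is visible of it).
- bot.trace(picture, target): "pixels" (480x640 bool, what is visible of it) and "box" ([left, top, right, bottom] in pixels, round what is visible of it).
- bot.pinpoint(picture, target): "pixel" ([column, row] in pixels: a listed point, or the origin of a listed thing).
The state is a dict: "time": time; "q": joint angles; "qd": joint speeds; "joint_efforts": joint torques, N m; "ee_pos": TCP position; "tcp_rot": TCP orientation; "wrist_force": force on the tool from outside, world axes, zero at the start; "torque": the same for the moment, N m; "opening": finger opening in m; "grasp_force": force on a finger pad.
Only numpy, scipy, OpenCV 4.12 (cv2) and the standard library are available. Lean on these libraries where they do the work, as an engineer would, in place of code of your own. Each camera call takes 0.05 s, during which the arm holds its last target. There are 200 camera calls.

## Working session

There is one attempt and no reset: what is moved stays moved. The work goes in short steps, Python scripts to look and compute and a tool call to move; the robot and the scene stay as the last step left them, time stands still between calls to the robot, and variables do not carry over. Pictures are saved under pics/ and viewed, at most 10 in all, crops included, and the job is handed in when it is done.

Besides the shell and the picture viewer there is one more tool, called after "Request:" by a JSON object that holds its "op" and its "data", one argument or row to a line. play_rows: Moves the arm, as the interface text tells. Its arguments: {"type":"object","properties":{"targets":{"type":"array","items":{"type":"object","properties":{"grip":{"type":"number"},"linear":{"type":"array","items":{"type":"number"}},"delta_rot":{"type":"array","items":{"type":"number"}}}}},"force":{"type":"number"}},"required":["targets"]}

```bash
mkdir -p pics; cat > h.py <<'E'
from workcell import bot
import numpy as np, cv2
def cloud(p):
    h,w=p["range_z"].shape; f=h/2/np.tan(np.radians(p["fov_y"])/2)
    v,u=np.mgrid[:h,:w]; z=p["range_z"]
    c=np.stack([(u-p["cx"])/f*z,-(v-p["cy"])/f*z,-z,np.ones_like(z)],-1)
    W=c@np.linalg.inv(p["world_to_cam"]).T
    W=W[...,:3].copy(); W[z<=0]=np.nan
    return W
def save(p,n): cv2.imwrite("pics/"+n,cv2.cvtColor(p["color"],cv2.COLOR_RGB2BGR))
E
python3 - <<'E'
from h import *
for cam in ["top","scene"]:
    p=bot.camera(cam); save(p,cam+".png"); W=cloud(p)
    print(cam)
    for t in ["tin","stand","board","stamp","cupcake_green","cupcake_pink","cup","bunny","colour_jar"]:
        try: r=bot.trace(p,t)
        except Exception as e: print(t,e); continue
        for d in r[:3]:
            q=W[d["pixels"]]; q=q[~np.isnan(q[:,0])]
            if len(q)<5: continue
            print(t,round(d["conf"],2),[int(x) for x in d["box"]],np.round(np.median(q,0),3),np.round(np.percentile(q,2,axis=0),3),np.round(np.percentile(q,98,axis=0),3))
print(bot.get_obs())
E
```

```text
top
tin 0.7 [361, 171, 392, 205] [ 0.619 -0.076  0.069] [ 0.59  -0.107  0.009] [ 0.651 -0.045  0.075]
stand 0.66 [234, 116, 301, 197] [0.686 0.174 0.099] [0.625 0.109 0.006] [0.757 0.245 0.135]
board 0.8 [392, 306, 472, 389] [ 0.267 -0.21   0.007] [ 0.186 -0.291  0.   ] [ 0.348 -0.131  0.014]
board 0.75 [458, 225, 514, 283] [ 0.485 -0.326  0.005] [ 0.428 -0.384 -0.002] [ 0.542 -0.269  0.011]
board 0.65 [260, 262, 316, 324] [0.38  0.116 0.005] [ 0.322  0.058 -0.002] [0.438 0.174 0.011]
stamp 0.79 [270, 158, 294, 183] [0.65 0.14 0.1 ] [0.627 0.116 0.012] [0.677 0.156 0.119]
cupcake_green 0.57 [368, 258, 397, 284] [ 0.439 -0.089  0.047] [ 0.41  -0.12  -0.002] [ 0.47  -0.06   0.059]
cupcake_pink 0.97 [206, 230, 233, 260] [0.48  0.277 0.048] [ 0.45   0.25  -0.001] [0.511 0.308 0.059]
cup 0.76 [466, 161, 505, 190] [ 0.657 -0.322  0.041] [ 0.618 -0.343 -0.   ] [ 0.682 -0.278  0.091]
bunny 0.97 [332, 118, 358, 143] [ 0.75  -0.003  0.045] [ 0.734 -0.027  0.017] [0.771 0.019 0.095]
colour_jar 0.67 [164, 193, 191, 219] [0.565 0.372 0.057] [0.545 0.355 0.013] [0.586 0.396 0.064]
scene
tin 0.91 [
[... 1136 characters left out ...]
48 0.352 0.   ] [0.591 0.392 0.063]
{'time': 1.0, 'q': array([7.48286233e+01, 4.97934354e+00, 1.00785362e+01, 9.50983199e+01,
       8.86067770e-04, 8.99995387e+01]), 'qd': array([ 0.07602616,  0.02840145, -0.00152134, -0.00420935, -0.15058608,
        0.03871211]), 'joint_efforts': array([ 3.18756001e-04, -5.20118415e+01,  4.64855540e+01,  1.89976905e-03,
        1.01544008e-04,  5.86595135e-06]), 'ee_pos': array([0.14393671, 0.53083988, 0.23128277]), 'tcp_rot': array([ 1.79999127e+02, -8.86060743e-04,  1.64829085e+02]), 'wrist_force': array([-0.44977836, -0.08596835,  0.43492098]), 'torque': array([ 0.01993402, -0.00243183, -0.05998477]), 'grasp_force': 0.0, 'opening': 0.08556276479258311}
```

View pics/top.png

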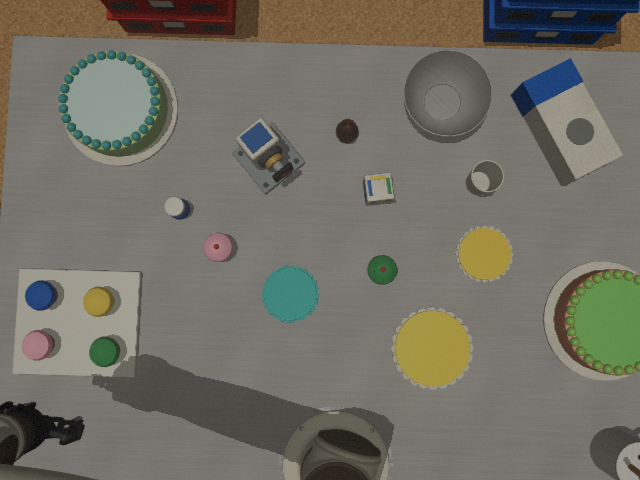

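```bash
python3 - <<'E'
from h import *
a=cv2.imread("pics/top.png")[105:215,225:405]; b=cv2.imread("pics/scene.png")[190:330,300:480]
a=cv2.resize(a,(800,489),interpolation=cv2.INTER_CUBIC); 
cv2.imwrite("pics/tc.png",a)
cv2.imwrite("pics/sc.png",cv2.resize(b,(740,576),interpolation=cv2.INTER_CUBIC))
E
```

```text
(no output)
```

View pics/tc.png

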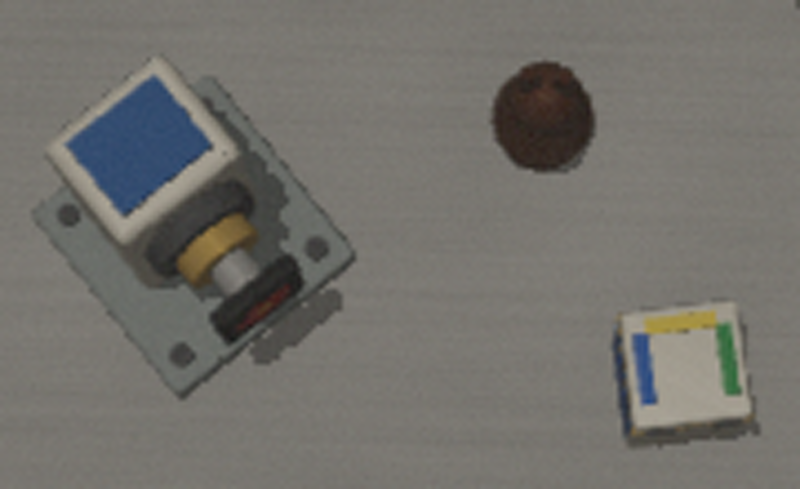

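View pics/sc.png

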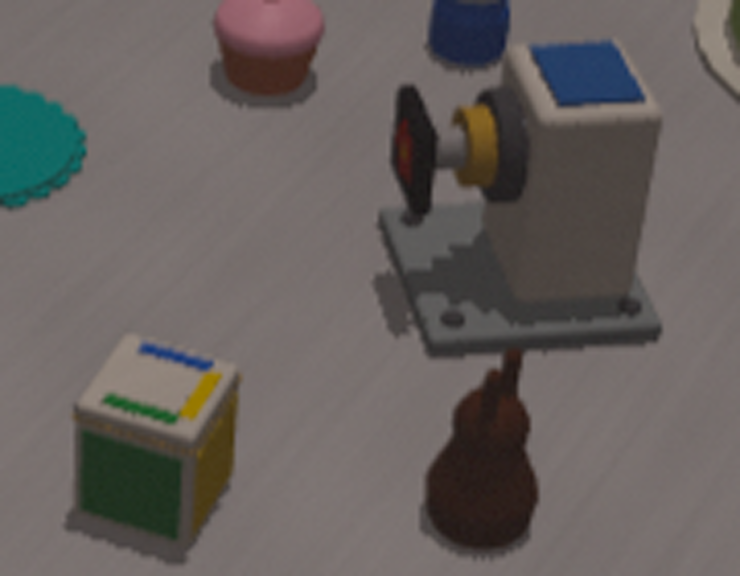

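```bash
python3 - <<'E'
from h import *
p=bot.camera("top"); W=cloud(p); s=bot.camera("scene"); V=cloud(s)
def rect(q,n):
    q=q[~np.isnan(q[:,0])]; r=cv2.minAreaRect((q[:,:2]*1000).astype(np.float32)); print(n,len(q),np.round(r[0],1),np.round(r[1],1),round(r[2],1),"z",np.round(np.median(q[:,2]),4))
    return r
t=bot.trace(p,"tin")[0]["pixels"]; q=W[t]; rect(q[q[:,2]>.066],"tin top")
m=np.zeros((480,640),bool); m[105:205,225:310]=1
q=W[m]; rect(q[(q[:,2]>.127)&(q[:,2]<.137)],"col")
rf=rect(q[(q[:,2]>.008)&(q[:,2]<.0155)],"foot")
k=bot.trace(p,"stamp")[0]["pixels"]
q=q[(q[:,2]>.04)&(q[:,2]<.127)]
V2=V[190:285,385:465].reshape(-1,3); V2=V2[(V2[:,2]>.06)&(V2[:,2]<.12)]
b=[x for x in bot.trace(p,"board") if 450<x["box"][0]<470]
if b: rect(W[b[0]["pixels"]],"board")
for phi in [rf[2],rf[2]-90]:
    print(phi)
    a=np.radians(phi)
    for A in (q,V2):
        along=A[:,0]*np.cos(a)+A[:,1]*np.sin(a); lat=-A[:,0]*np.sin(a)+A[:,1]*np.cos(a)
        # bins
        for lo in np.arange(along.min(),along.max(),.006):
            i=(along>=lo)&(along<lo+.006)
            if i.sum()>2: print(round(lo,3),i.sum(),np.round([lat[i].min(),lat[i].max(),A[i,2].min(),A[i,2].max()],3))
for c in (p,s):print([ (np.round(x["pixel"],1),round(x["conf"],2)) for x in bot.pinpoint(c,"stand")[:1]])
E
```

```text
tin top 640 [621.6 -77.3] [61.3 60.1] 8.9 z 0.0696
col 848 [708.9 189.9] [63.9 74.4] 40.0 z 0.131
foot 986 [698.9 185.5] [217.1 184.7] 2.4 z 0.0115
board 2483 [ 484.5 -327. ] [128.7 128.5] 81.9 z 0.0049
2.4133410453796387
0.632 33 [0.116 0.128 0.066 0.118]
0.638 39 [0.108 0.129 0.071 0.12 ]
0.644 35 [0.102 0.124 0.066 0.118]
0.65 47 [0.094 0.124 0.069 0.12 ]
0.656 75 [0.086 0.142 0.068 0.12 ]
0.662 83 [0.087 0.156 0.075 0.118]
0.668 115 [0.09  0.173 0.043 0.127]
0.674 96 [0.111 0.178 0.04  0.127]
0.68 86 [0.108 0.183 0.045 0.127]
0.686 64 [0.11  0.188 0.059 0.127]
0.692 53 [0.111 0.192 0.052 0.127]
0.698 41 [0.11  0.197 0.063 0.127]
0.704 40 [0.114 0.201 0.051 0.127]
0.71 35 [0.114 0.205 0.05  0.127]
0.716 15 [0.114 0.206 0.049 0.127]
0.722 12 [0.119 0.204 0.122 0.127]
0.728 9 [0.123 0.196 0.124 0.127]
0.734 10 [0.129 0.191 0.124 0.127]
0.74 8 [0.133 0.18  0.123 0.127]
0.746 11 [0.136 0.172 0.121 0.127]
0.752 8 [0.144 0.17  0.121 0.127]
0.758 6 [0.144 0.157 0.121 0.127]
0.632 27 [0.114 0.127 0.068 0.117]
0.638 36 [0.107 0.128 0.071 0.116]
0.644 38 [0.1   0.121 0.067 0.118]
0.65 39 [0
[... 1513 characters left out ...]
154 27 [0.667 0.764 0.063 0.12 ]
-0.148 110 [0.657 0.764 0.061 0.12 ]
-0.142 123 [0.659 0.764 0.06  0.12 ]
-0.136 121 [0.661 0.752 0.061 0.12 ]
-0.13 166 [0.632 0.744 0.06  0.12 ]
-0.124 230 [0.633 0.736 0.061 0.12 ]
-0.118 336 [0.636 0.73  0.06  0.12 ]
-0.112 143 [0.642 0.724 0.064 0.119]
-0.106 47 [0.645 0.704 0.067 0.118]
-0.1 34 [0.651 0.668 0.069 0.118]
-0.094 72 [0.655 0.67  0.066 0.117]
-0.088 45 [0.66  0.669 0.069 0.118]
0.02 5 [0.76  0.765 0.075 0.096]
0.026 30 [0.758 0.766 0.076 0.099]
0.032 13 [0.748 0.764 0.072 0.098]
0.038 4 [0.76  0.763 0.086 0.097]
0.044 17 [0.756 0.764 0.087 0.099]
0.05 4 [0.758 0.763 0.09  0.094]
[(array([269.1, 161. ]), 0.7)]
[(array([418.5, 258.9]), 0.57)]
```

```bash
python3 - <<'E'
from h import *
a=np.radians(40); o=np.array([.684,.169])
for n,r in (("top",(105,205,225,310)),("scene",(190,285,385,465))):
    p=bot.camera(n); A=cloud(p)[r[0]:r[1],r[2]:r[3]].reshape(-1,3); A=A[(A[:,2]>.06)&(A[:,2]<.122)]-[*o,0]
    al=A[:,0]*np.cos(a)+A[:,1]*np.sin(a); la=-A[:,0]*np.sin(a)+A[:,1]*np.cos(a)
    print(n)
    for lo in np.arange(-.09,.01,.004):
        i=(al>=lo)&(al<lo+.004)
        if i.sum()>2: print(round(lo,3),i.sum(),np.round([la[i].min(),la[i].max(),A[i,2].min(),A[i,2].max()],3))
ti=np.array([621.6,-77.3]); print(ti)
# direction of blue->green bars in top picture to fix tin heading
E
```

```text
top
-0.058 114 [-0.024  0.024  0.067  0.118]
-0.054 45 [-0.025  0.024  0.077  0.118]
-0.05 37 [-0.026  0.023  0.107  0.12 ]
-0.046 7 [-0.008  0.009  0.095  0.105]
-0.042 17 [-0.011  0.008  0.094  0.105]
-0.038 19 [-0.011  0.01   0.087  0.104]
-0.034 17 [-0.01   0.01   0.087  0.105]
-0.03 44 [-0.02   0.02   0.078  0.112]
-0.026 47 [-0.02   0.02   0.075  0.115]
-0.022 30 [-0.021  0.019  0.095  0.112]
-0.018 38 [-0.021  0.024  0.088  0.114]
-0.014 78 [-0.029  0.028  0.076  0.122]
-0.01 52 [-0.029  0.028  0.097  0.122]
-0.006 46 [-0.028  0.029  0.091  0.121]
-0.002 81 [-0.035  0.035  0.06   0.122]
0.002 31 [-0.035  0.037  0.064  0.122]
0.006 5 [-0.038  0.037  0.065  0.122]
scene
-0.066 3 [-0.195 -0.192  0.09   0.091]
-0.062 16 [-0.196 -0.027  0.073  0.117]
-0.058 165 [-0.194  0.023  0.066  0.117]
-0.054 67 [-0.183  0.022  0.066  0.118]
-0.05 68 [-0.183  0.021  0.065  0.117]
-0.046 16 [-0.182 -0.021  0.069  0.098]
-0.042 19 [-0.172 -0.003  0.083  0.102]
-0.038 19 [-0.013  0.002  0.084  0.103]
-0.034 21 [-0.015  0.006  0.085  0.103]
-0.03 48 [-0.025  0.016  0.072  0.113]
-0.026 51 [-0.024  0.019  0.074  0.112]
-0.022 39 [-0.026  0.011  0.078  0.113]
-0.018 39 [-0.024  0.009  0.075  0.114]
-0.014 99 [-0.035  0.027  0.065  0.122]
-0.01 53 [-0.034  0.003  0.068  0.122]
-0.006 48 [-0.034  0.012  0.071  0.122]
-0.002 85 [-0.04   0.03   0.06   0.122]
0.002 74 [-0.041 -0.016  0.06   0.122]
0.006 47 [-0.042 -0.034  0.062  0.122]
[621.6 -77.3]
```

Request:
{"op": "play_rows", "data": {
  "targets": [
    {"linear": [2.4, -3, 0], "delta_rot": [0, 0, -0.14], "grip": 0},
    {"linear": [4.8, -6, 0], "delta_rot": [0, 0, -0.28], "grip": 0},
    {"linear": [7.2, -9, 0], "delta_rot": [0, 0, -0.42], "grip": 0},
    {"linear": [9.6, -12, 0], "delta_rot": [0, 0, -0.56], "grip": 0},
    {"linear": [12, -15, 0], "delta_rot": [0, 0, -0.7], "grip": 0},
    {"linear": [14.4, -18, 0], "delta_rot": [0, 0, -0.84], "grip": 0},
    {"linear": [16.8, -21, 0], "delta_rot": [0, 0, -0.98], "grip": 0},
    {"linear": [19.2, -24, 0], "delta_rot": [0, 0, -1.12], "grip": 0},
    {"linear": [21.6, -27, 0], "delta_rot": [0, 0, -1.26], "grip": 0},
    {"linear": [24, -30, 0], "delta_rot": [0, 0, -1.4], "grip": 0}
  ]
}}

```text
time: 2.45
ee_pos: [0.3847, 0.2295, 0.2315]
tcp_rot: [180.0, -0.0, 84.3]
wrist_force: [0.6, 1.2, -0.4]
opening: 0.0854
grasp_force: 0.0
```

Request:
{"op": "play_rows", "data": {
  "targets": [
    {"linear": [2.4, -3, 0], "delta_rot": [0, 0, -0.14], "grip": 0},
    {"linear": [4.8, -6, 0], "delta_rot": [0, 0, -0.28], "grip": 0},
    {"linear": [7.2, -9, 0], "delta_rot": [0, 0, -0.42], "grip": 0},
    {"linear": [9.6, -12, 0], "delta_rot": [0, 0, -0.56], "grip": 0},
    {"linear": [12, -15, 0], "delta_rot": [0, 0, -0.7], "grip": 0},
    {"linear": [14.4, -18, 0], "delta_rot": [0, 0, -0.84], "grip": 0},
    {"linear": [16.8, -21, 0], "delta_rot": [0, 0, -0.98], "grip": 0},
    {"linear": [19.2, -24, 0], "delta_rot": [0, 0, -1.12], "grip": 0},
    {"linear": [21.6, -27, 0], "delta_rot": [0, 0, -1.26], "grip": 0},
    {"linear": [23.8, -30.8, 0], "delta_rot": [0, 0, -1.4], "grip": 0}
  ]
}}

```text
time: 3.45
ee_pos: [0.6229, -0.078, 0.2311]
tcp_rot: [-180.0, -0.0, 4.1]
wrist_force: [0.0, 1.4, 0.4]
opening: 0.0853
grasp_force: 0.0
```

Request:
{"op": "play_rows", "data": {
  "targets": [
    {"linear": [0, 0, -2], "delta_rot": [0, 0, -0.149], "grip": 0},
    {"linear": [0, 0, -4], "delta_rot": [0, 0, -0.298], "grip": 0},
    {"linear": [0, 0, -6], "delta_rot": [0, 0, -0.447], "grip": 0},
    {"linear": [0, 0, -8], "delta_rot": [0, 0, -0.596], "grip": 0},
    {"linear": [0, 0, -10], "delta_rot": [0, 0, -0.745], "grip": 0},
    {"linear": [0, 0, -12], "delta_rot": [0, 0, -0.895], "grip": 0},
    {"linear": [0, 0, -12], "delta_rot": [0, 0, -1.044], "grip": 0},
    {"linear": [0, 0, -12], "delta_rot": [0, 0, -1.193], "grip": 0},
    {"linear": [0, 0, -12], "delta_rot": [0, 0, -1.342], "grip": 0},
    {"linear": [0, 0, -12], "delta_rot": [0, 0, -1.492], "grip": 0}
  ]
}}

```text
time: 4.45
ee_pos: [0.5513, -0.2248, 0.1129]
tcp_rot: [-168.0, 2.6, -27.8]
wrist_force: [0.5, -1.2, -0.4]
opening: 0.0854
grasp_force: 0.0
```

```bash
python3 - <<'E'
from h import *
p=bot.camera("wrist"); save(p,"w1.png"); o=bot.get_obs(); print(o["q"],o["ee_pos"],o["tcp_rot"])
E
```

```text
[-28.09896293  12.7457565    4.96777459  84.91717591  11.98044359
 179.94493796] [ 0.54982575 -0.22650265  0.11268007] [-168.01702627    2.68372696  -28.04504109]
```

View pics/w1.png

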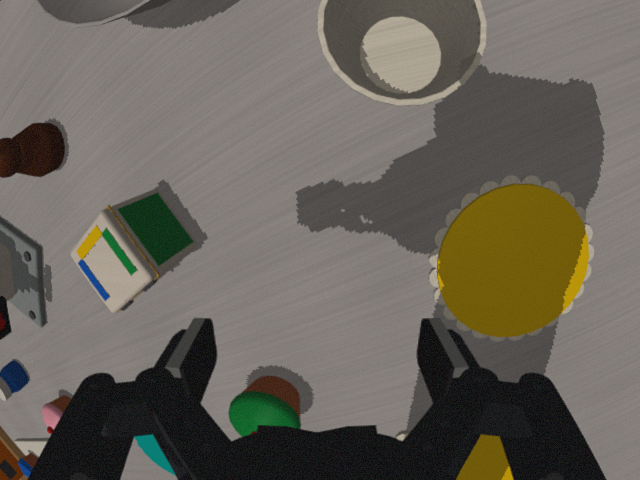

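```bash
python3 - <<'E'
from h import *
from scipy.spatial.transform import Rotation as R
o=bot.get_obs()
a=R.from_euler("xyz",o["tcp_rot"],degrees=True)
for y in (15,99): 
    b=R.from_euler("xyz",[180,0,y],degrees=True); print(y,(b*a.inv()).as_rotvec())
print(100*(np.array([.6216,-.0773,.13])-o["ee_pos"]))
E
```

```text
15 [-0.21819759 -0.0231602   0.75324365]
99 [-0.17740328 -0.1974339   2.21207499]
[ 7.17742528 14.92026499  1.73199306]
```

Request:
{"op": "play_rows", "data": {
  "targets": [
    {"linear": [1.2, 2.5, 0.3], "delta_rot": [-0.036, -0.004, 0.125], "grip": 0},
    {"linear": [2.4, 5, 0.6], "delta_rot": [-0.073, -0.008, 0.251], "grip": 0},
    {"linear": [3.6, 7.5, 0.9], "delta_rot": [-0.109, -0.012, 0.377], "grip": 0},
    {"linear": [4.8, 10, 1.2], "delta_rot": [-0.145, -0.015, 0.502], "grip": 0},
    {"linear": [6, 12.5, 1.5], "delta_rot": [-0.182, -0.019, 0.628], "grip": 0},
    {"linear": [7.2, 14.9, 1.7], "delta_rot": [-0.218, -0.023, 0.753], "grip": 0},
    {"linear": [7.2, 14.9, 1.7], "delta_rot": [-0.218, -0.023, 0.753], "grip": 0}
  ]
}}

```text
time: 5.2
ee_pos: [0.6249, -0.0717, 0.1303]
tcp_rot: [179.9, -0.1, 15.8]
wrist_force: [-0.5, -0.1, 0.1]
opening: 0.085
grasp_force: 0.0
```

```bash
python3 - <<'E'
from h import *
o=bot.get_obs(); print(o["q"],o["ee_pos"],o["tcp_rot"], np.radians(98.9-o["tcp_rot"][2]), o["wrist_force"])
E
```

```text
[-6.51090530e+00  1.49151942e+01  1.02395705e+01  8.52063228e+01
 -8.46102716e-02  1.57716704e+02] [ 0.62492509 -0.07174531  0.1303373 ] [ 1.79876944e+02 -7.71542638e-02  1.57723862e+01] 1.4508505603105468 [-0.53758013 -0.1190455   0.13390717]
```

Request:
{"op": "play_rows", "data": {
  "targets": [
    {"linear": [-0.3, -0.55, 0], "delta_rot": [0, 0, 0.145], "grip": 0},
    {"linear": [-0.3, -0.55, 0], "delta_rot": [0, 0, 0.29], "grip": 0},
    {"linear": [-0.3, -0.55, 0], "delta_rot": [0, 0, 0.435], "grip": 0},
    {"linear": [-0.3, -0.55, 0], "delta_rot": [0, 0, 0.58], "grip": 0},
    {"linear": [-0.3, -0.55, 0], "delta_rot": [0, 0, 0.725], "grip": 0},
    {"linear": [-0.3, -0.55, 0], "delta_rot": [0, 0, 0.87], "grip": 0},
    {"linear": [-0.3, -0.55, 0], "delta_rot": [0, 0, 1.015], "grip": 0},
    {"linear": [-0.3, -0.55, -1], "delta_rot": [0, 0, 1.16], "grip": 0},
    {"linear": [-0.3, -0.55, -2], "delta_rot": [0, 0, 1.306], "grip": 0},
    {"linear": [-0.3, -0.55, -3], "delta_rot": [0, 0, 1.451], "grip": 0}
  ]
}}

```text
time: 6.2
ee_pos: [0.6205, -0.0813, 0.0998]
tcp_rot: [179.9, -0.0, 98.7]
wrist_force: [1.3, 0.2, -0.6]
opening: 0.0856
grasp_force: 0.0
```

Request:
{"op": "play_rows", "data": {
  "targets": [
    {"linear": [0, 0, -1.5], "delta_rot": [0, 0, 0], "grip": 0},
    {"linear": [0, 0, -3], "delta_rot": [0, 0, 0], "grip": 0},
    {"linear": [0, 0, -4.5], "delta_rot": [0, 0, 0], "grip": 0},
    {"linear": [0, 0, -6], "delta_rot": [0, 0, 0], "grip": 0},
    {"linear": [0, 0, -7.6], "delta_rot": [0, 0, 0], "grip": 0},
    {"linear": [0, 0, -7.6], "delta_rot": [0, 0, 0], "grip": 0}
  ]
}}

```text
time: 6.8
ee_pos: [0.6192, -0.0806, 0.021]
tcp_rot: [-179.9, -0.1, 98.4]
wrist_force: [-0.0, -0.2, 0.3]
opening: 0.0852
grasp_force: 0.0
```

Request:
{"op": "play_rows", "data": {
  "targets": [
    {"linear": [0, 0, 0], "delta_rot": [0, 0, 0], "grip": 100},
    {"linear": [0, 0, 0], "delta_rot": [0, 0, 0], "grip": 160},
    {"linear": [0, 0, 0], "delta_rot": [0, 0, 0], "grip": 160},
    {"linear": [0, 0, 0], "delta_rot": [0, 0, 0], "grip": 160},
    {"linear": [0, 0, 0], "delta_rot": [0, 0, 0], "grip": 160},
    {"linear": [0, 0, 0], "delta_rot": [0, 0, 0], "grip": 160}
  ],
  "force": 50
}}

```text
time: 7.4
ee_pos: [0.6214, -0.0809, 0.0252]
tcp_rot: [179.8, -0.0, 98.4]
wrist_force: [0.2, -0.1, 6.6]
opening: 0.0596
grasp_force: 55.0
```

Request:
{"op": "play_rows", "data": {
  "targets": [
    {"linear": [0, 0, 2], "delta_rot": [0, 0, 0], "grip": 160},
    {"linear": [0, 0, 4], "delta_rot": [0, 0, 0], "grip": 160},
    {"linear": [-0.3, 1, 5.6], "delta_rot": [0, 0, 0.141], "grip": 160},
    {"linear": [-0.6, 2, 5.6], "delta_rot": [0, 0, 0.283], "grip": 160},
    {"linear": [-0.9, 3, 5.6], "delta_rot": [0, 0, 0.424], "grip": 160},
    {"linear": [-1.2, 4, 5.6], "delta_rot": [0, 0, 0.566], "grip": 160},
    {"linear": [-1.5, 5, 5.6], "delta_rot": [0, 0, 0.707], "grip": 160},
    {"linear": [-1.8, 6, 5.6], "delta_rot": [0, 0, 0.849], "grip": 160},
    {"linear": [-2.1, 7, 5.6], "delta_rot": [0, 0, 0.99], "grip": 160},
    {"linear": [-2.4, 8, 5.6], "delta_rot": [0, 0, 1.132], "grip": 160}
  ]
}}

```text
time: 8.4
ee_pos: [0.5961, -0.0004, 0.0794]
tcp_rot: [179.9, -0.1, 163.6]
wrist_force: [-0.3, 1.4, -2.0]
opening: 0.0593
grasp_force: 54.9
```

Request:
{"op": "play_rows", "data": {
  "targets": [
    {"linear": [-0.3, 1, 0], "delta_rot": [0, 0, 0.141], "grip": 160},
    {"linear": [-0.6, 2, 0], "delta_rot": [0, 0, 0.283], "grip": 160},
    {"linear": [-0.9, 3, 0], "delta_rot": [0, 0, 0.424], "grip": 160},
    {"linear": [-1.2, 4, 0], "delta_rot": [0, 0, 0.566], "grip": 160},
    {"linear": [-1.5, 5, 0], "delta_rot": [0, 0, 0.707], "grip": 160},
    {"linear": [-1.9, 6.4, 0], "delta_rot": [0, 0, 0.849], "grip": 160},
    {"linear": [-2.3, 7.8, 0], "delta_rot": [0, 0, 0.99], "grip": 160},
    {"linear": [-2.3, 7.8, 0], "delta_rot": [0, 0, 0.99], "grip": 160},
    {"linear": [-2.3, 7.8, 0], "delta_rot": [0, 0, 0.99], "grip": 160}
  ]
}}

```text
time: 9.3
ee_pos: [0.5734, 0.0772, 0.0797]
tcp_rot: [179.9, -0.1, -140.1]
wrist_force: [-0.2, 0.3, -3.3]
opening: 0.0596
grasp_force: 55.0
```

```bash
cat > look.py <<'E'
from h import *
import sys
# tin side-faces relative to stamp axis; o=front-face foot of stand
o=bot.get_obs(); print(np.round(o["q"],1),np.round(o["ee_pos"],4),np.round(o["tcp_rot"],2),np.round(o["wrist_force"],2),o["grasp_force"])
p=bot.camera("scene"); save(p,sys.argv[1]); W=cloud(p)
a=np.radians(40); ax=np.array([.638,.1304])
d=o["ee_pos"][:2]-ax; print("tool along,lat mm",1000*(d@[np.cos(a),np.sin(a)]),1000*(d@[-np.sin(a),np.cos(a)]))
t=bot.trace(p,"tin")
if t:
    q=W[t[0]["pixels"]]; q=q[~np.isnan(q[:,0])]; D=q[:,:2]-ax
    al=D@[np.cos(a),np.sin(a)]; la=D@[-np.sin(a),np.cos(a)]
    print("tin al/lat/z 2-98%",t[0]["conf"],np.round(1000*np.percentile(np.c_[al,la,q[:,2]],[2,50,98],axis=0),1).T)
E
python3 look.py s2.png; python3 -c "
import cv2;b=cv2.imread('pics/s2.png')[150:330,290:490];cv2.imwrite('pics/s2c.png',cv2.resize(b,(660,594),interpolation=2))"
```

```text
[  7.6   8.7  -2.6  78.8   0.  -32.2] [0.5734 0.0772 0.0797] [ 1.7991e+02 -8.0000e-02 -1.4012e+02] [-0.22  0.32 -3.33] 54.96298134326935
tool along,lat mm -83.68369991514169 0.7358056321422404
tin al/lat/z 2-98% 0.94 [[-115.7 -100.1  -56.8]
 [ -33.9  -28.3   23.7]
 [  58.4   94.1  127. ]]
```

View pics/s2c.png

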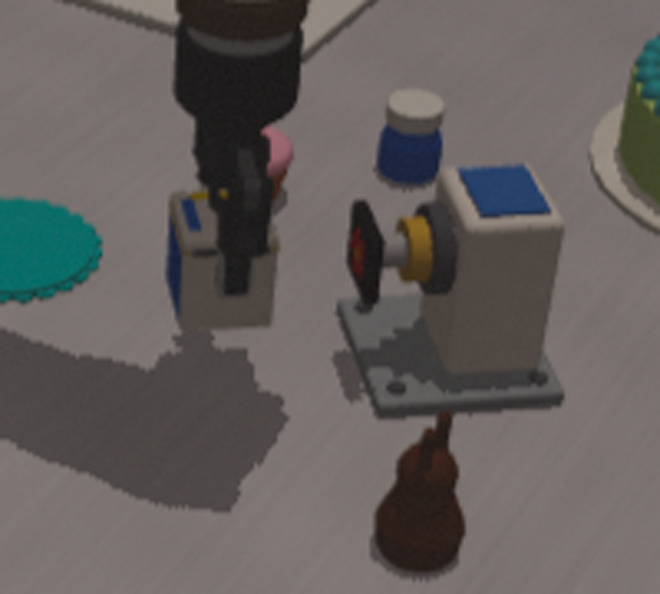

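Request:
{"op": "play_rows", "data": {
  "targets": [
    {"linear": [1.15, 0.96, 0], "delta_rot": [0, 0, 0], "grip": 160},
    {"linear": [2.3, 1.93, 0], "delta_rot": [0, 0, 0], "grip": 160},
    {"linear": [3.45, 2.89, 0], "delta_rot": [0, 0, 0], "grip": 160},
    {"linear": [3.98, 3.34, 0], "delta_rot": [0, 0, 0], "grip": 160},
    {"linear": [3.98, 3.34, 0], "delta_rot": [0, 0, 0], "grip": 160}
  ]
}}

```text
time: 9.9
ee_pos: [0.6138, 0.1105, 0.0797]
tcp_rot: [179.9, -0.1, -140.0]
wrist_force: [-0.2, -0.5, -2.1]
opening: 0.0595
grasp_force: 55.0
```

Request:
{"op": "play_rows", "data": {
  "targets": [
    {"linear": [0.15, 0.13, 0], "delta_rot": [0, 0, 0], "grip": 160},
    {"linear": [0.31, 0.26, 0], "delta_rot": [0, 0, 0], "grip": 160},
    {"linear": [0.46, 0.39, 0], "delta_rot": [0, 0, 0], "grip": 160},
    {"linear": [0.61, 0.51, 0], "delta_rot": [0, 0, 0], "grip": 160},
    {"linear": [0.61, 0.51, 0], "delta_rot": [0, 0, 0], "grip": 160}
  ]
}}

```text
time: 10.4
ee_pos: [0.6195, 0.1155, 0.0803]
tcp_rot: [179.9, -0.1, -140.0]
wrist_force: [-1.7, -2.1, -0.7]
opening: 0.0596
grasp_force: 55.0
```

Request:
{"op": "play_rows", "data": {
  "targets": [
    {"linear": [0.15, 0.13, 0], "delta_rot": [0, 0, 0], "grip": 160},
    {"linear": [0.31, 0.26, 0], "delta_rot": [0, 0, 0], "grip": 160},
    {"linear": [0.38, 0.32, 0], "delta_rot": [0, 0, 0], "grip": 160},
    {"linear": [0.38, 0.32, 0], "delta_rot": [0, 0, 0], "grip": 160}
  ]
}}

```text
time: 10.8
ee_pos: [0.6231, 0.1187, 0.0802]
tcp_rot: [179.9, -0.1, -140.0]
wrist_force: [-5.2, -4.7, 0.6]
opening: 0.0596
grasp_force: 55.2
```

Request:
{"op": "play_rows", "data": {
  "targets": [
    {"linear": [0.05, 0.04, 0], "delta_rot": [0, 0, 0], "grip": 160},
    {"linear": [0.05, 0.04, 0], "delta_rot": [0, 0, 0], "grip": 160},
    {"linear": [0.05, 0.04, 0], "delta_rot": [0, 0, 0], "grip": 160},
    {"linear": [0.05, 0.04, 0], "delta_rot": [0, 0, 0], "grip": 160},
    {"linear": [0.05, 0.04, 0], "delta_rot": [0, 0, 0], "grip": 160},
    {"linear": [0.05, 0.04, 0], "delta_rot": [0, 0, 0], "grip": 160}
  ]
}}

```text
time: 11.4
ee_pos: [0.6234, 0.119, 0.0802]
tcp_rot: [179.9, -0.1, -140.0]
wrist_force: [-5.6, -3.4, 1.0]
opening: 0.0595
grasp_force: 55.2
```

```bash
python3 look.py s3.png
```

```text
[ 10.8  16.4   6.5  80.2   0.  -29.2] [0.6234 0.119  0.0802] [ 1.7991e+02 -1.1000e-01 -1.3997e+02] [-5.57 -3.39  1.05] 55.238497853279114
tool along,lat mm -18.498877561153584 0.6101385167555512
tin al/lat/z 2-98% 0.77 [[-50.8 -35.8   8.4]
 [-34.5 -27.9  24.5]
 [ 57.4  95.2 127.3]]
```

Request:
{"op": "play_rows", "data": {
  "targets": [
    {"linear": [0.11, 0.1, 0], "delta_rot": [0, 0, 0], "grip": 160},
    {"linear": [0.11, 0.1, 0], "delta_rot": [0, 0, 0], "grip": 160},
    {"linear": [0.11, 0.1, 0], "delta_rot": [0, 0, 0], "grip": 160},
    {"linear": [0.11, 0.1, 0], "delta_rot": [0, 0, 0], "grip": 160},
    {"linear": [0.11, 0.1, 0], "delta_rot": [0, 0, 0], "grip": 160},
    {"linear": [0.11, 0.1, 0], "delta_rot": [0, 0, 0], "grip": 160}
  ]
}}

```text
time: 12.1
ee_pos: [0.6244, 0.1198, 0.0802]
tcp_rot: [179.9, -0.1, -140.0]
wrist_force: [-5.7, -5.0, 1.4]
opening: 0.0595
grasp_force: 55.3
```

Request:
{"op": "play_rows", "data": {
  "targets": [
    {"linear": [-1, -0.84, 0], "delta_rot": [0, 0, 0], "grip": 160},
    {"linear": [-3, -2.5, 0], "delta_rot": [0, 0, 0], "grip": 160},
    {"linear": [-5, -4.2, 0], "delta_rot": [0, 0, -0.1], "grip": 160},
    {"linear": [-5.3, -4.45, 0], "delta_rot": [0, 0, -0.248], "grip": 160},
    {"linear": [-5.3, -4.45, 0], "delta_rot": [0, 0, -0.396], "grip": 160},
    {"linear": [-5.3, -4.45, 0], "delta_rot": [0, 0, -0.544], "grip": 160},
    {"linear": [-5.3, -4.45, 0], "delta_rot": [0, 0, -0.692], "grip": 160},
    {"linear": [-5.3, -4.45, 0], "delta_rot": [0, 0, -0.84], "grip": 160},
    {"linear": [-5.3, -4.45, 0], "delta_rot": [0, 0, -0.988], "grip": 160},
    {"linear": [-5.3, -4.45, 0], "delta_rot": [0, 0, -1.136], "grip": 160}
  ]
}}

```text
time: 13.1
ee_pos: [0.5725, 0.0761, 0.0802]
tcp_rot: [179.9, -0.0, 154.6]
wrist_force: [0.6, -0.1, -2.4]
opening: 0.0593
grasp_force: 55.0
```

Request:
{"op": "play_rows", "data": {
  "targets": [
    {"linear": [0, 0, 0], "delta_rot": [0, 0, -0.149], "grip": 160},
    {"linear": [0, 0, 0], "delta_rot": [0, 0, -0.298], "grip": 160},
    {"linear": [0, 0, 0], "delta_rot": [0, 0, -0.447], "grip": 160},
    {"linear": [0, 0, 0], "delta_rot": [0, 0, -0.596], "grip": 160},
    {"linear": [0, 0, 0], "delta_rot": [0, 0, -0.745], "grip": 160},
    {"linear": [0, 0, 0], "delta_rot": [0, 0, -0.894], "grip": 160},
    {"linear": [0, 0, 0], "delta_rot": [0, 0, -1.043], "grip": 160},
    {"linear": [0, 0, 0], "delta_rot": [0, 0, -1.192], "grip": 160},
    {"linear": [0, 0, 0], "delta_rot": [0, 0, -1.341], "grip": 160},
    {"linear": [0, 0, 0], "delta_rot": [0, 0, -1.49], "grip": 160}
  ]
}}

```text
time: 14.1
ee_pos: [0.5725, 0.0762, 0.0802]
tcp_rot: [179.9, -0.1, 69.2]
wrist_force: [0.3, -1.0, -2.7]
opening: 0.0592
grasp_force: 55.0
```

Request:
{"op": "play_rows", "data": {
  "targets": [
    {"linear": [0, 0, 0], "delta_rot": [0, 0, -0.149], "grip": 160},
    {"linear": [0, 0, 0], "delta_rot": [0, 0, -0.298], "grip": 160},
    {"linear": [0, 0, 0], "delta_rot": [0, 0, -0.447], "grip": 160},
    {"linear": [0, 0, 0], "delta_rot": [0, 0, -0.516], "grip": 160},
    {"linear": [0, 0, 0], "delta_rot": [0, 0, -0.516], "grip": 160},
    {"linear": [0, 0, 0], "delta_rot": [0, 0, -0.516], "grip": 160}
  ]
}}

```text
time: 14.7
ee_pos: [0.5723, 0.076, 0.0802]
tcp_rot: [179.9, -0.1, 40.1]
wrist_force: [0.2, 0.1, -2.4]
opening: 0.0599
grasp_force: 55.0
```

```bash
python3 look.py s4.png
```

```text
[  7.6   8.3  -3.   78.6  -0.  147.4] [0.5723 0.076  0.0802] [ 1.7992e+02 -6.0000e-02  4.0150e+01] [ 0.18  0.12 -2.44] 54.96632158756256
tool along,lat mm -85.31686738770644 0.5933713644033362
tin al/lat/z 2-98% 0.89 [[-112.6  -97.7  -54.3]
 [ -33.9  -28.5   20.8]
 [  58.    94.1  126.7]]
```

Request:
{"op": "play_rows", "data": {
  "targets": [
    {"linear": [1.15, 0.96, 0], "delta_rot": [0, 0, 0], "grip": 160},
    {"linear": [2.3, 1.93, 0], "delta_rot": [0, 0, 0], "grip": 160},
    {"linear": [3.45, 2.89, 0], "delta_rot": [0, 0, 0], "grip": 160},
    {"linear": [3.76, 3.15, 0], "delta_rot": [0, 0, 0], "grip": 160},
    {"linear": [3.91, 3.28, 0], "delta_rot": [0, 0, 0], "grip": 160},
    {"linear": [4.06, 3.41, 0], "delta_rot": [0, 0, 0], "grip": 160},
    {"linear": [4.06, 3.41, 0], "delta_rot": [0, 0, 0], "grip": 160}
  ]
}}

```text
time: 15.5
ee_pos: [0.6125, 0.1098, 0.0802]
tcp_rot: [179.9, -0.0, 40.0]
wrist_force: [-0.5, -0.2, -2.9]
opening: 0.0595
grasp_force: 55.0
```

Request:
{"op": "play_rows", "data": {
  "targets": [
    {"linear": [0.15, 0.13, 0], "delta_rot": [0, 0, 0], "grip": 160},
    {"linear": [0.31, 0.26, 0], "delta_rot": [0, 0, 0], "grip": 160},
    {"linear": [0.31, 0.26, 0], "delta_rot": [0, 0, 0], "grip": 160},
    {"linear": [0.31, 0.26, 0], "delta_rot": [0, 0, 0], "grip": 160}
  ]
}}

```text
time: 15.9
ee_pos: [0.6155, 0.1123, 0.0802]
tcp_rot: [179.9, -0.0, 40.0]
wrist_force: [-2.2, -2.5, -1.4]
opening: 0.0592
grasp_force: 55.0
```

Request:
{"op": "play_rows", "data": {
  "targets": [
    {"linear": [0.15, 0.13, 0], "delta_rot": [0, 0, 0], "grip": 160},
    {"linear": [0.31, 0.26, 0], "delta_rot": [0, 0, 0], "grip": 160},
    {"linear": [0.46, 0.39, 0], "delta_rot": [0, 0, 0], "grip": 160},
    {"linear": [0.46, 0.39, 0], "delta_rot": [0, 0, 0], "grip": 160},
    {"linear": [0.46, 0.39, 0], "delta_rot": [0, 0, 0], "grip": 160}
  ]
}}

```text
time: 16.4
ee_pos: [0.6199, 0.1162, 0.0802]
tcp_rot: [179.9, 0.0, 40.0]
wrist_force: [-5.6, -3.9, 1.4]
opening: 0.0592
grasp_force: 55.2
```

Request:
{"op": "play_rows", "data": {
  "targets": [
    {"linear": [0.09, 0.08, 0], "delta_rot": [0, 0, 0], "grip": 160},
    {"linear": [0.09, 0.08, 0], "delta_rot": [0, 0, 0], "grip": 160},
    {"linear": [0.09, 0.08, 0], "delta_rot": [0, 0, 0], "grip": 160},
    {"linear": [0.09, 0.08, 0], "delta_rot": [0, 0, 0], "grip": 160},
    {"linear": [0.09, 0.08, 0], "delta_rot": [0, 0, 0], "grip": 160},
    {"linear": [0.09, 0.08, 0], "delta_rot": [0, 0, 0], "grip": 160},
    {"linear": [0.09, 0.08, 0], "delta_rot": [0, 0, 0], "grip": 160}
  ]
}}

```text
time: 17.1
ee_pos: [0.6207, 0.1168, 0.0802]
tcp_rot: [179.9, 0.0, 40.0]
wrist_force: [-5.9, -5.4, 1.0]
opening: 0.0594
grasp_force: 55.2
```

Request:
{"op": "play_rows", "data": {
  "targets": [
    {"linear": [-1, -0.84, 0], "delta_rot": [0, 0, 0], "grip": 160},
    {"linear": [-3.5, -3, 0], "delta_rot": [0, 0, 0], "grip": 160},
    {"linear": [-6.5, -5.5, 0], "delta_rot": [0, 0, 0], "grip": 160},
    {"linear": [-7.1, -6, -1.5], "delta_rot": [0, 0, 0], "grip": 160},
    {"linear": [-7.1, -6, -3], "delta_rot": [0, 0, 0], "grip": 160},
    {"linear": [-7.1, -6, -4.3], "delta_rot": [0, 0, 0], "grip": 160},
    {"linear": [-7.1, -6, -5], "delta_rot": [0, 0, 0], "grip": 160},
    {"linear": [-7.1, -6, -5.5], "delta_rot": [0, 0, 0], "grip": 160},
    {"linear": [-7.1, -6, -5.5], "delta_rot": [0, 0, 0], "grip": 160},
    {"linear": [-7.1, -6, -5.5], "delta_rot": [0, 0, 0], "grip": 160}
  ]
}}

```text
time: 18.1
ee_pos: [0.5508, 0.0577, 0.0252]
tcp_rot: [179.9, -0.1, 40.0]
wrist_force: [0.7, 0.7, -1.2]
opening: 0.0596
grasp_force: 55.2
```

Request:
{"op": "play_rows", "data": {
  "targets": [
    {"linear": [0, 0, 0], "delta_rot": [0, 0, 0], "grip": 60},
    {"linear": [0, 0, 0], "delta_rot": [0, 0, 0], "grip": 0},
    {"linear": [0, 0, 0], "delta_rot": [0, 0, 0], "grip": 0},
    {"linear": [0, 0, 0], "delta_rot": [0, 0, 0], "grip": 0},
    {"linear": [0, 0, 0], "delta_rot": [0, 0, 0], "grip": 0},
    {"linear": [0, 0, 2], "delta_rot": [0, 0, 0], "grip": 0},
    {"linear": [0, 0, 4.5], "delta_rot": [0, 0, 0], "grip": 0},
    {"linear": [0, 0, 7.5], "delta_rot": [0, 0, 0], "grip": 0},
    {"linear": [0.25, 0.2, 9], "delta_rot": [0, 0, 0], "grip": 0}
  ]
}}

```text
time: 19.0
ee_pos: [0.5534, 0.0592, 0.1179]
tcp_rot: [179.8, -0.2, 40.0]
wrist_force: [0.2, 0.6, -0.2]
opening: 0.085
grasp_force: 0.0
```

Request:
{"op": "play_rows", "data": {
  "targets": [
    {"linear": [0, 0, 0], "delta_rot": [0, 0, 0.149], "grip": 0},
    {"linear": [0, 0, 0], "delta_rot": [0, 0, 0.298], "grip": 0},
    {"linear": [0, 0, 0], "delta_rot": [0, 0, 0.447], "grip": 0},
    {"linear": [0, 0, 0], "delta_rot": [0, 0, 0.596], "grip": 0},
    {"linear": [0, 0, 0], "delta_rot": [0, 0, 0.745], "grip": 0},
    {"linear": [0, 0, 0], "delta_rot": [0, 0, 0.894], "grip": 0},
    {"linear": [0, 0, 0], "delta_rot": [0, 0, 1.043], "grip": 0},
    {"linear": [0, 0, 0], "delta_rot": [0, 0, 1.192], "grip": 0},
    {"linear": [0, 0, 0], "delta_rot": [0, 0, 1.341], "grip": 0},
    {"linear": [0, 0, 0], "delta_rot": [0, 0, 1.49], "grip": 0}
  ]
}}

```text
time: 20.0
ee_pos: [0.5527, 0.0592, 0.1152]
tcp_rot: [179.9, -0.0, 125.7]
wrist_force: [0.8, 0.8, -0.3]
opening: 0.0853
grasp_force: 0.0
```

Request:
{"op": "play_rows", "data": {
  "targets": [
    {"linear": [0, 0, 0], "delta_rot": [0, 0, 0.081], "grip": 0},
    {"linear": [0, 0, -0.5], "delta_rot": [0, 0, 0.081], "grip": 0},
    {"linear": [0, 0, -1], "delta_rot": [0, 0, 0.081], "grip": 0}
  ]
}}

```text
time: 20.3
ee_pos: [0.5528, 0.0592, 0.1048]
tcp_rot: [179.9, -0.0, 129.9]
wrist_force: [-0.8, -0.7, -1.3]
opening: 0.0855
grasp_force: 0.0
```

```bash
python3 look.py s5.png; python3 -c "
import sys
from h import *
p=bot.camera('wrist'); save(p,'w2.png')"
```

```text
[ 6.1  5.1 -3.8 81.1  0.1 56.2] [0.5528 0.0592 0.1048] [ 1.7991e+02 -3.0000e-02  1.2987e+02] [-0.83 -0.65 -1.28] 0.0
tool along,lat mm -111.0424493945169 0.25638050194080886
tin al/lat/z 2-98% 0.78 [[-140.6 -113.   -82.1]
 [ -33.6  -27.9   22.9]
 [   4.3   55.    72.5]]
```

View pics/w2.png

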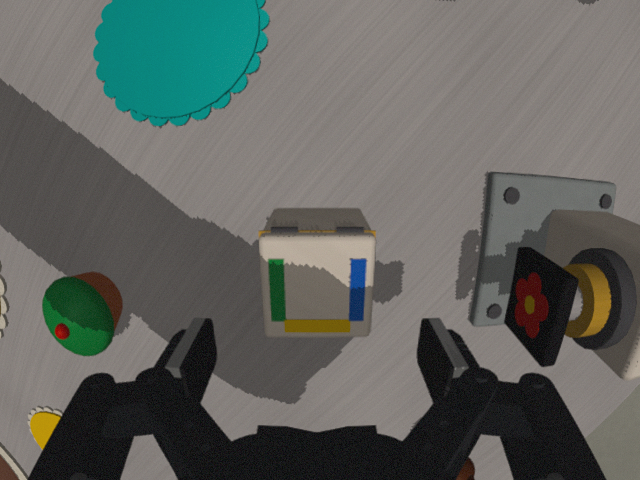

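Request:
{"op": "play_rows", "data": {
  "targets": [
    {"linear": [0, 0, -2], "delta_rot": [0, 0, 0], "grip": 0},
    {"linear": [0, 0, -4], "delta_rot": [0, 0, 0], "grip": 0},
    {"linear": [0, 0, -6], "delta_rot": [0, 0, 0], "grip": 0},
    {"linear": [0, 0, -7.5], "delta_rot": [0, 0, 0], "grip": 0},
    {"linear": [0, 0, -8], "delta_rot": [0, 0, 0], "grip": 0},
    {"linear": [0, 0, -8], "delta_rot": [0, 0, 0], "grip": 100},
    {"linear": [0, 0, -8], "delta_rot": [0, 0, 0], "grip": 160},
    {"linear": [0, 0, -8], "delta_rot": [0, 0, 0], "grip": 160},
    {"linear": [0, 0, -8], "delta_rot": [0, 0, 0], "grip": 160},
    {"linear": [0, 0, -8], "delta_rot": [0, 0, 0], "grip": 160}
  ],
  "force": 50
}}

```text
time: 21.45
ee_pos: [0.5533, 0.0593, 0.0262]
tcp_rot: [179.8, 0.0, 130.0]
wrist_force: [-0.6, -0.0, 5.1]
opening: 0.0597
grasp_force: 55.5
```

Request:
{"op": "play_rows", "data": {
  "targets": [
    {"linear": [0, 0, 0], "delta_rot": [0, 0, 0], "grip": 160},
    {"linear": [0, 0, 2], "delta_rot": [0, 0, 0], "grip": 160},
    {"linear": [0, 0, 4], "delta_rot": [0, 0, 0.1], "grip": 160},
    {"linear": [0, 0, 5.5], "delta_rot": [0, 0, 0.249], "grip": 160},
    {"linear": [0, 0, 5.5], "delta_rot": [0, 0, 0.398], "grip": 160},
    {"linear": [0, 0, 5.5], "delta_rot": [0, 0, 0.547], "grip": 160},
    {"linear": [0, 0, 5.5], "delta_rot": [0, 0, 0.696], "grip": 160},
    {"linear": [0, 0, 5.5], "delta_rot": [0, 0, 0.845], "grip": 160},
    {"linear": [0, 0, 5.5], "delta_rot": [0, 0, 0.994], "grip": 160},
    {"linear": [0, 0, 5.5], "delta_rot": [0, 0, 1.143], "grip": 160}
  ]
}}

```text
time: 22.45
ee_pos: [0.5524, 0.0592, 0.0797]
tcp_rot: [179.9, -0.1, -164.1]
wrist_force: [0.0, 0.5, -2.7]
opening: 0.0592
grasp_force: 54.9
```

Request:
{"op": "play_rows", "data": {
  "targets": [
    {"linear": [0, 0, 0], "delta_rot": [0, 0, 0.145], "grip": 160},
    {"linear": [0, 0, 0], "delta_rot": [0, 0, 0.29], "grip": 160},
    {"linear": [0, 0, 0], "delta_rot": [0, 0, 0.428], "grip": 160},
    {"linear": [0, 0, 0], "delta_rot": [0, 0, 0.428], "grip": 160},
    {"linear": [0, 0, 0], "delta_rot": [0, 0, 0.428], "grip": 160}
  ]
}}

```text
time: 22.95
ee_pos: [0.5525, 0.0592, 0.0799]
tcp_rot: [179.9, -0.1, -140.2]
wrist_force: [0.5, 0.2, -2.5]
opening: 0.0594
grasp_force: 54.9
```

```bash
python3 look.py s6.png; python3 -c "
import cv2;b=cv2.imread('pics/s6.png')[150:330,290:490];cv2.imwrite('pics/s6c.png',cv2.resize(b,(660,594),interpolation=2))"
```

```text
[  6.1   5.6  -6.   78.5   0.  -33.7] [0.5525 0.0592 0.0799] [ 1.799e+02 -6.000e-02 -1.402e+02] [ 0.47  0.17 -2.52] 54.93372201919556
tool along,lat mm -111.23253593351929 0.42143473797837117
tin al/lat/z 2-98% 0.86 [[-140.9 -126.1  -83. ]
 [ -33.9  -28.6   20.4]
 [  59.5   96.9  125.9]]
```

View pics/s6c.png

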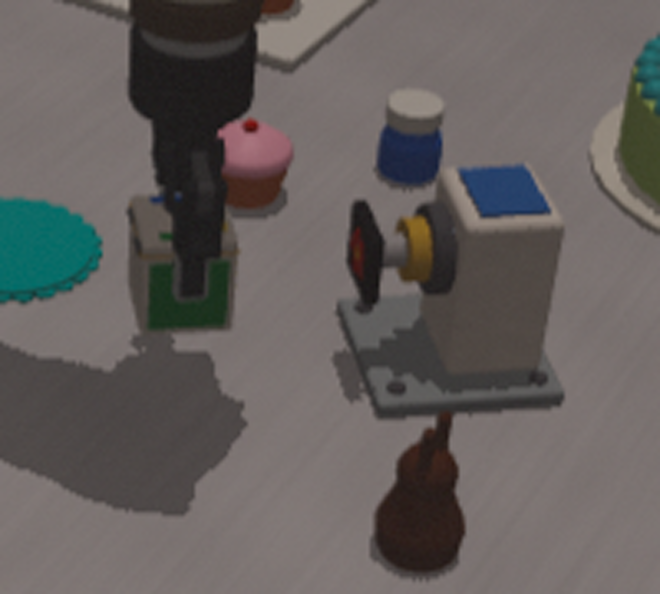

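Request:
{"op": "play_rows", "data": {
  "targets": [
    {"linear": [1.5, 1.3, 0], "delta_rot": [0, 0, 0], "grip": 160},
    {"linear": [3.1, 2.6, 0], "delta_rot": [0, 0, 0], "grip": 160},
    {"linear": [4.6, 3.86, 0], "delta_rot": [0, 0, 0], "grip": 160},
    {"linear": [5.7, 4.78, 0], "delta_rot": [0, 0, 0], "grip": 160},
    {"linear": [6.05, 5.08, 0], "delta_rot": [0, 0, 0], "grip": 160},
    {"linear": [6.2, 5.2, 0], "delta_rot": [0, 0, 0], "grip": 160},
    {"linear": [6.35, 5.33, 0], "delta_rot": [0, 0, 0], "grip": 160},
    {"linear": [6.5, 5.45, 0], "delta_rot": [0, 0, 0], "grip": 160},
    {"linear": [6.5, 5.45, 0], "delta_rot": [0, 0, 0], "grip": 160}
  ]
}}

```text
time: 23.95
ee_pos: [0.6173, 0.1133, 0.0802]
tcp_rot: [179.9, -0.1, -140.0]
wrist_force: [-1.5, -1.3, -2.2]
opening: 0.0591
grasp_force: 54.9
```

Request:
{"op": "play_rows", "data": {
  "targets": [
    {"linear": [0.15, 0.13, 0], "delta_rot": [0, 0, 0], "grip": 160},
    {"linear": [0.23, 0.19, 0], "delta_rot": [0, 0, 0], "grip": 160},
    {"linear": [0.23, 0.19, 0], "delta_rot": [0, 0, 0], "grip": 160},
    {"linear": [0.23, 0.19, 0], "delta_rot": [0, 0, 0], "grip": 160}
  ]
}}

```text
time: 24.35
ee_pos: [0.6198, 0.1155, 0.0802]
tcp_rot: [179.9, -0.1, -140.0]
wrist_force: [-4.0, -2.1, -1.8]
opening: 0.0598
grasp_force: 55.0
```

Request:
{"op": "play_rows", "data": {
  "targets": [
    {"linear": [0.15, 0.13, 0], "delta_rot": [0, 0, 0], "grip": 160},
    {"linear": [0.31, 0.26, 0], "delta_rot": [0, 0, 0], "grip": 160},
    {"linear": [0.38, 0.32, 0], "delta_rot": [0, 0, 0], "grip": 160},
    {"linear": [0.38, 0.32, 0], "delta_rot": [0, 0, 0], "grip": 160},
    {"linear": [0.38, 0.32, 0], "delta_rot": [0, 0, 0], "grip": 160}
  ]
}}

```text
time: 24.85
ee_pos: [0.6232, 0.1184, 0.0802]
tcp_rot: [179.9, -0.1, -140.0]
wrist_force: [-6.0, -4.4, -0.7]
opening: 0.0594
grasp_force: 55.2
```

Request:
{"op": "play_rows", "data": {
  "targets": [
    {"linear": [0.04, 0.03, 0], "delta_rot": [0, 0, 0], "grip": 160},
    {"linear": [0.04, 0.03, 0], "delta_rot": [0, 0, 0], "grip": 160},
    {"linear": [0.04, 0.03, 0], "delta_rot": [0, 0, 0], "grip": 160},
    {"linear": [0.04, 0.03, 0], "delta_rot": [0, 0, 0], "grip": 160},
    {"linear": [0.04, 0.03, 0], "delta_rot": [0, 0, 0], "grip": 160}
  ]
}}

```text
time: 25.35
ee_pos: [0.6235, 0.1187, 0.0801]
tcp_rot: [179.9, -0.1, -140.0]
wrist_force: [-7.0, -4.3, 0.5]
opening: 0.0597
grasp_force: 55.2
```

Request:
{"op": "play_rows", "data": {
  "targets": [
    {"linear": [-1, -0.84, 0], "delta_rot": [0, 0, 0], "grip": 160},
    {"linear": [-3, -2.5, 0], "delta_rot": [0, 0, 0], "grip": 160},
    {"linear": [-5.3, -4.5, 1], "delta_rot": [0, 0, 0], "grip": 160},
    {"linear": [-6, -7, 4], "delta_rot": [0, 0, 0], "grip": 160},
    {"linear": [-7, -11, 6], "delta_rot": [0, 0, 0], "grip": 160},
    {"linear": [-8, -15, 6], "delta_rot": [0, 0, 0], "grip": 160},
    {"linear": [-9, -19, 6], "delta_rot": [0, 0, 0], "grip": 160},
    {"linear": [-10, -23, 6], "delta_rot": [0, 0, 0], "grip": 160},
    {"linear": [-11, -27, 6], "delta_rot": [0, 0, 0], "grip": 160},
    {"linear": [-12, -31, 6], "delta_rot": [0, 0, 0], "grip": 160}
  ]
}}

```text
time: 26.35
ee_pos: [0.5043, -0.1924, 0.1406]
tcp_rot: [-180.0, 0.0, -140.0]
wrist_force: [0.0, -0.5, -3.3]
opening: 0.0595
grasp_force: 55.5
```

Request:
{"op": "play_rows", "data": {
  "targets": [
    {"linear": [-0.5, -4, 0], "delta_rot": [0, 0, 0], "grip": 160},
    {"linear": [-1, -8, 0], "delta_rot": [0, 0, 0], "grip": 160},
    {"linear": [-1.5, -11, 0], "delta_rot": [0, 0, 0], "grip": 160},
    {"linear": [-1.9, -13.6, 0], "delta_rot": [0, 0, 0], "grip": 160},
    {"linear": [-1.9, -13.6, -2], "delta_rot": [0, 0, 0], "grip": 160},
    {"linear": [-1.9, -13.6, -5], "delta_rot": [0, 0, 0], "grip": 160},
    {"linear": [-1.9, -13.6, -7.5], "delta_rot": [0, 0, 0], "grip": 160},
    {"linear": [-1.9, -13.6, -7.5], "delta_rot": [0, 0, 0], "grip": 160}
  ]
}}

```text
time: 27.15
ee_pos: [0.4839, -0.3259, 0.0616]
tcp_rot: [179.6, -0.1, -140.0]
wrist_force: [-0.4, 0.0, -2.4]
opening: 0.06
grasp_force: 55.3
```

```bash
python3 - <<'E'
from h import *
o=bot.get_obs(); print(o["ee_pos"],o["tcp_rot"],o["wrist_force"])
p=bot.camera("scene"); W=cloud(p)
for t in ("tin","board"):
    for d in bot.trace(p,t)[:3]:
        q=W[d["pixels"]]; q=q[~np.isnan(q[:,0])]; print(t,d["conf"],np.round(np.percentile(q,[2,50,98],axis=0),3).tolist())
E
```

```text
[ 0.48390685 -0.32587127  0.06158349] [ 1.79645862e+02 -8.75465605e-02 -1.39976225e+02] [-0.38038421  0.02754026 -2.37591897]
tin 0.82 [[0.458, -0.367, 0.039], [0.503, -0.338, 0.081], [0.525, -0.293, 0.107]]
board 0.84 [[0.187, -0.299, 0.001], [0.257, -0.246, 0.007], [0.343, -0.167, 0.011]]
board 0.83 [[0.432, -0.389, 0.0], [0.503, -0.347, 0.005], [0.546, -0.273, 0.009]]
board 0.69 [[0.324, 0.055, -0.0], [0.385, 0.11, 0.005], [0.441, 0.175, 0.009]]
```

Request:
{"op": "play_rows", "data": {
  "targets": [
    {"linear": [0, 0, -1], "delta_rot": [0, 0, 0], "grip": 160},
    {"linear": [0, 0, -2], "delta_rot": [0, 0, 0], "grip": 160},
    {"linear": [0, 0, -2.8], "delta_rot": [0, 0, 0], "grip": 160},
    {"linear": [0, 0, -3.1], "delta_rot": [0, 0, 0], "grip": 160},
    {"linear": [0, 0, -3.3], "delta_rot": [0, 0, 0], "grip": 160},
    {"linear": [0, 0, -3.3], "delta_rot": [0, 0, 0], "grip": 160},
    {"linear": [0, 0, -3.3], "delta_rot": [0, 0, 0], "grip": 160}
  ]
}}

```text
time: 28.0
ee_pos: [0.4854, -0.327, 0.0323]
tcp_rot: [179.9, -0.0, -140.0]
wrist_force: [0.2, -0.1, -2.6]
opening: 0.0597
grasp_force: 55.8
```

Still hanging slightly; lower until the board takes the weight, then release.

Request:
{"op": "play_rows", "data": {
  "targets": [
    {"linear": [0, 0, -0.05], "delta_rot": [0, 0, 0], "grip": 160},
    {"linear": [0, 0, -0.12], "delta_rot": [0, 0, 0], "grip": 160},
    {"linear": [0, 0, -0.12], "delta_rot": [0, 0, 0], "grip": 160},
    {"linear": [0, 0, -0.12], "delta_rot": [0, 0, 0], "grip": 160}
  ]
}}

```text
time: 28.4
ee_pos: [0.4854, -0.327, 0.0322]
tcp_rot: [180.0, -0.0, -140.0]
wrist_force: [-2.7, 1.6, 7.7]
opening: 0.0593
grasp_force: 56.6
```

Request:
{"op": "play_rows", "data": {
  "targets": [
    {"linear": [0, 0, 0], "delta_rot": [0, 0, 0], "grip": 60},
    {"linear": [0, 0, 0], "delta_rot": [0, 0, 0], "grip": 0},
    {"linear": [0, 0, 0], "delta_rot": [0, 0, 0], "grip": 0},
    {"linear": [0, 0, 0], "delta_rot": [0, 0, 0], "grip": 0},
    {"linear": [0, 0, 0], "delta_rot": [0, 0, 0], "grip": 0},
    {"linear": [0, 0, 2], "delta_rot": [0, 0, 0], "grip": 0},
    {"linear": [0, 0, 5], "delta_rot": [0, 0, 0], "grip": 0},
    {"linear": [0, 0, 9], "delta_rot": [0, 0, 0], "grip": 0},
    {"linear": [0, 0, 13], "delta_rot": [0, 0, 0], "grip": 0},
    {"linear": [0, 0, 13], "delta_rot": [0, 0, 0], "grip": 0}
  ]
}}

```text
time: 29.4
ee_pos: [0.487, -0.328, 0.1671]
tcp_rot: [-179.6, 0.1, -140.0]
wrist_force: [0.1, 0.5, -0.0]
opening: 0.0855
grasp_force: 0.0
```

```bash
python3 - <<'E'
from h import *
p=bot.camera("scene"); save(p,"s7.png"); W=cloud(p)
d=bot.trace(p,"tin")[0]; q=W[d["pixels"]]; q=q[~np.isnan(q[:,0])]; print(d["conf"],np.round(np.percentile(q,[2,50,98],axis=0),3).tolist())
t=q[q[:,2]>.07]; print(cv2.minAreaRect((t[:,:2]*1000).astype(np.float32)),t[:,2].mean())
b=cv2.imread('pics/s7.png')[150:450,100:500];cv2.imwrite('pics/s7c.png',cv2.resize(b,(800,600)))
E
```

```text
0.88 [[0.455, -0.367, 0.007], [0.498, -0.34, 0.068], [0.526, -0.294, 0.078]]
((486.8523864746094, -328.840087890625), (62.28065872192383, 63.726139068603516), 41.74668502807617) 0.07530694711198649
```

View pics/s7c.png

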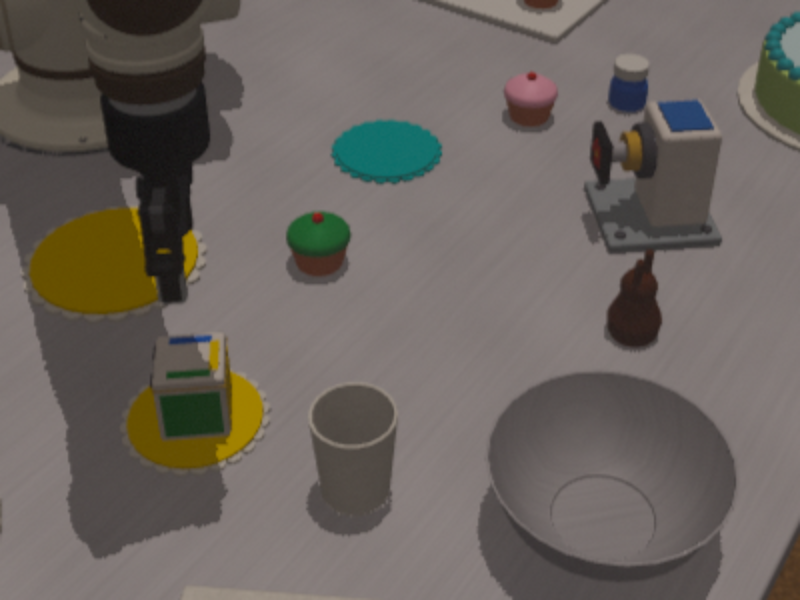

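The tin stands upright in the middle of the smaller yellow board (crop pixel ~193,400). The hand is clear and the bystanders haven't moved.

```bash
python3 -c "
from workcell import bot
print(bot.job_done())"
```

```text
the job is handed in; nothing more can be done
None
```

I pressed the green, blue and yellow sides on the stamp in that order (wrist force about 8 N each), left the tin upright within about 3 mm of the smaller yellow board's centre, and handed the job in at about 29 s; no verdict came back.

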